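# Set the die dial of a label press by its clicks and stamp the label

### The job

Set the knurled dial of the label press to its eighth click, counting clockwise (seen from above) from the dial's anticlockwise stop, which is click 0. Then squeeze the sprung trigger against the fixed grip as far as it goes to stamp the label, let it spring open again, and let go of everything, leaving the dial on the eighth click. Do not squeeze the trigger before the dial is set, and do not shift the mug, the rubber stamp or the ink pot.

Things in the scene. Friction and masses are not known exactly. Their poses are not given: they have to be found in the camera images.
- press: Label press fixed to the counter; yaw varies. Brown base plate 170 (x) x 270 (y) x 14 mm; origin under its centre, z up, x away from the robot at yaw 0. At x +30, y +75 a round tan housing (radius 46, top at 60 mm) with the dial on top; at x 7 to 83, y -95 to -10 the tan press head, 92 mm high; from it a black fixed grip points to -x, the steel trigger along its -y side.
- dial_grip (a point): On the dial's upright axis, 86 mm above the counter, 13 mm below the knob's top: pinch it here from above, any yaw. Plain black round knob without a mark, 50 mm across (its fine knurls stand out 1.3 mm, look only), from 65 to 99 mm above the counter, on a skirt 68 mm across, 4 mm thick. Pinch firmly (about 45 N) or it slips. It starts between clicks 0 and 3, so find the stop by feel.
- grip_mid (a point): Centre of the fixed black grip, 70 mm above the counter, axes as the press: a level bar along x, its free end 52 mm from here towards -x, 20 mm thick (y), 30 mm high (55 to 85 mm above the counter; base plate top at 14 mm).
- trigger_pad (a point): On the trigger's outer (-y) face, 65 mm from its hinge, 70 mm up: squeeze here. Steel bar 12 mm thick, 26 mm high, beside the grip; upright hinge at x +12, y -91 mm of the press, bar towards -x. Open it splays from the grip: 50 mm over both outer faces here. Home it is parallel to the grip, 37 mm over both, their middle 8.5 mm from the grip's centre line towards -y. Needs 7 N when home.
- trigger (a joint): Angle of the trigger (rad): 0 open (a spring returns it there), 0.2 squeezed home against its stop.
- mug: White ceramic mug, 80 mm across, 90 mm high, loose; origin under its centre. Leave it alone.
- stamp: Wooden rubber stamp with a turned handle, 38 mm across, 72 mm high, standing loose; origin under its centre. Leave it alone.
- inkpot: Small glass ink pot, 44 mm across, 55 mm high, loose; origin under its centre. Leave it alone.
- die (a point): Die carriage hidden in the dial's housing, 22 mm above the counter. Dial clicks lie 20 deg apart, 0 to 12; the stop is 2 deg anticlockwise of click 0. Leaving a click takes about 0.2 N m, falling to nothing half way to the next; let go, the dial drops into the nearest click. In the press frame the carriage is at x +30 mm on click 0 and 0.25 mm more per click: too little to measure, so count.

How it is judged:
By the outcome, as a careful person would: the job done as asked, in the order asked, and still so for the second after the job is handed in, with the robot touching nothing.
It also fails if it takes over 72 s, if anything falls off the work surface, if the arm or the gripper's body presses on something with over 40 N, if the wrist force passes 120 N, or if a joint passes its speed limit or range.

### The arm

A 7-joint arm with a two-finger parallel gripper is mounted at the origin on the work surface. World frame = base frame: x ahead of the robot, y to its left, z up, the work surface at z = 0. Lengths are in m, angles in rad, forces in N, time in s.
With the tool pointing down it reaches from about 0.35 to 0.9 m from the base axis. Payload 8.1 kg.
Tool frame: the origin (TCP) lies at the very end of the fingers, on their centre line; the grasp point (between the pads) lies 19 mm behind it (arm.tcp_to_grasp is the z of the grasp point in the tool frame, in m); z points along the fingers, y is the line along which they close (so a half turn about z gives the same grasp; the last joint's range is limited). The gripper opens to 92 mm and grips with 3 to 60 N. Pads are 19 mm wide; open, the fingers measure 130 mm over their backs; the gripper's body (75 mm by 190 mm) begins 47 mm behind the grasp point.
Start: joints at [1.243, 0.434, 0.025, 1.573, -0.012, 1.134, -0.075], TCP at [0.139, -0.609, 0.227] pointing down, gripper open.
Joint ranges: [-2.62, 2.62], [-0.44, 2.09], [-1.27, 1.32], [0.08, 2.57], [-1.32, 4.46], [0.12, 2], [-2.74, 2.74]. Speed limits (rad/s): [2.22, 2.22, 3.01, 3.01, 3.14, 3.14, 3.14].

### API

Orientations are given as a rotation vector (axis times angle).
In Python, from cell import readout, vision, sign_off, arm gives the robot as it stands. The module is installed in compiled form; this text tells all that it offers.
- The arm moves only by the shell command python3 -m creep 'ROWS' [FORCE]. ROWS is JSON, a list of rows, each a list of 5 numbers: the shift along the tool's x, y, z in units of 4 cm (1.0 is 4 cm), then the turn about the tool's z in units of 4 degrees (1.0 is 4 degrees), then the opening, from 0 (shut) to 1 (fully open). A call has 1 to 12 rows; each row shifts and turns the commanded pose from where the row before left it, along the tool's axes as they then stand; what a row does not reach is not made up. A row lasts 1/8 s, in which the tool goes at most 62.5 mm and 10.7 degrees, less where a joint would pass 70% of its speed; a pose out of reach is approached as far as the arm can. A call with a number of a shift or a turn outside -1 to 1 is refused whole. A call with a gripper value outside its range is refused whole. The fingers move at their own pace and stop on an object; FORCE is the grip in N (left out, the last holds). Time passes only in rows, so rows that do not move let the fingers close. It gives the time, the measured TCP pose, the force, the opening and the grip force at its end, in the units of the state.
- readout.observe(): the state, without advancing time (a new reading comes with each control period).
- vision.get_image(name): name is "side" or "top"; returns a dict with "pixels" (420x560x3 uint8, blue, green, red), "z_map" (420x560 float32, m along the optical axis (not along the pixel's ray), 0 where there is no reading), "camera_matrix" (3x3 intrinsics, pixels), "position" and "rotation" of the camera in the world. Camera axes: x right, y up, looking along -z (the intrinsics and any distortion apply to the point x, -y, -z); pixel columns grow to the right and rows downward; lengths in m; the calibration is good to about 2 mm. A picture is of the moment at which its call begins.
- sign_off(): hands the job in; it is judged then, once.
The state is a dict: "clock": time; "joints": joint angles; "dq": joint speeds; "joint_efforts": joint torques, N m; "position": TCP position; "ee_rot": TCP orientation; "force": force on the tool from outside, world axes, zero at the start; "ft_torque": the same for the moment, N m; "width": opening from 0.0 (shut) to 1.0 (fully open); "gripper_force": force on a finger pad.
Only numpy, scipy, OpenCV 4.12 (cv2) and the standard library are available. Lean on these libraries where they do the work, as an engineer would, in place of code of your own. Each camera call takes 0.05 s, during which the arm holds its last target. There are 200 camera calls.

## Working session

There is one attempt and no reset: what is moved stays moved. The work goes in short steps, Python scripts to look and compute and a shell command to move; the robot and the scene stay as the last step left them, time stands still between calls to the robot, and variables do not carry over. Pictures are saved under pics/ and viewed, at most 10 in all, crops included, and the job is handed in when it is done.

```bash
mkdir -p pics; python3 - <<'E'
from cell import readout, vision
import cv2,numpy as np
s=readout.observe();print(s)
for n in("top","side"):
    i=vision.get_image(n);cv2.imwrite(f"pics/{n}0.png",i["pixels"]);np.savez(f"{n}0.npz",**i)
    print(n,i["camera_matrix"],i["position"],i["rotation"],[k for k in i])
E
```

```text
{'clock': 0.0, 'joints': array([ 1.24345103,  0.43521491,  0.02499107,  1.57406966, -0.01159639,
        1.13398007, -0.07508773]), 'dq': array([-3.18977427e-04,  3.86720772e-04,  8.64282353e-04, -1.40010375e-03,
       -7.38113070e-05,  4.22801302e-04, -1.99620958e-03]), 'joint_efforts': array([-2.04864955e-03, -6.67869115e+01,  9.83426683e-01, -3.14467621e+01,
       -6.08344423e-02,  4.28422261e-02,  9.61159481e-05]), 'position': array([ 0.13911138, -0.60881911,  0.2259608 ]), 'ee_rot': array([-3.12030695e+00, -3.52006590e-01,  5.01334004e-04]), 'force': array([-0.13334419, -0.56549783, -0.38538722]), 'ft_torque': array([-0.01088552, -0.01180425,  0.05401277]), 'gripper_force': 0.0, 'width': 1.0002530277014947}
top [[399.22386296   0.         273.50133547]
 [  0.         399.22386296 204.63299686]
 [  0.           0.           1.        ]] [0.43546041 0.04011602 0.95736251] [ 0.12081327 -0.14709803 -1.54119407] ['pixels', 'z_map', 'camera_matrix', 'position', 'rotation']
side [[447.84108298   0.         278.9843336 ]
 [  0.         447.84108298 209.77331173]
 [  0.           0.           1.        ]] [ 0.16892777 -0.53850545  0.81430621] [ 0.72249194 -0.24851381 -0.5745613 ] ['pixels', 'z_map', 'camera_matrix', 'position', 'rotation']
```

View pics/top0.png

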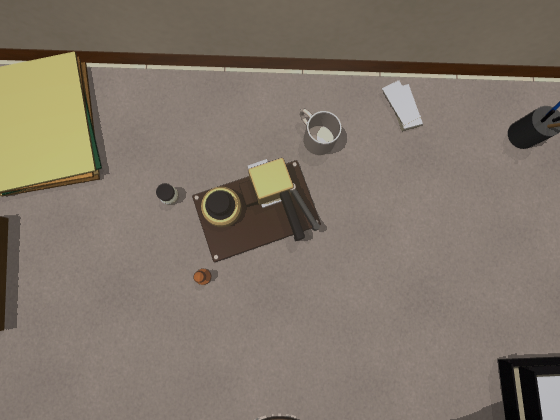

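View pics/side0.png

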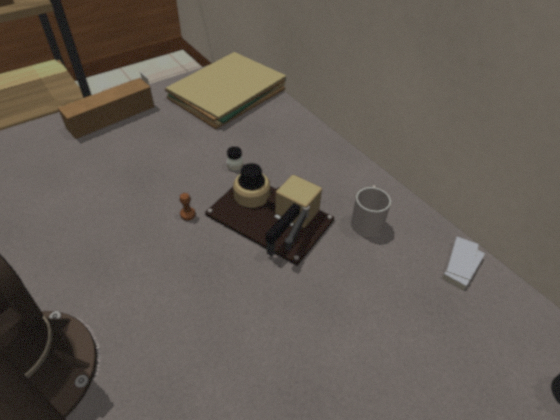

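The top view shows the dial at about (220,205), the head at (270,180), the grip from (285,195) to (297,238) with the trigger to its right. The mug is at (323,128), the ink pot at (167,194) and the stamp at (202,276). In the side view the knob is at (251,175), the grip's free end at (270,245), and nothing hides the press.

```bash
cat >h.py <<'E'
import numpy as np,cv2
from scipy.spatial.transform import Rotation as R
def cloud(i):
    z=i["z_map"];K=i["camera_matrix"];v,u=np.indices(z.shape)
    p=np.stack([(u-K[0,2])/K[0,0]*z,-(v-K[1,2])/K[1,1]*z,-z],-1)
    P=p@R.from_rotvec(i["rotation"]).as_matrix().T+i["position"]
    P[z==0]=np.nan
    return P
def circ(p): # circle centre by enclosing
    c,r=cv2.minEnclosingCircle(p.astype(np.float32));return np.round(c,4),round(r,4)
E
python3 - <<'E'
from h import *
for n in("top","side"):
    i=dict(np.load(f"{n}0.npz"));P=cloud(i);h=P[...,2];g=i["pixels"].astype(int)
    print(n,"table z",np.nanmedian(h[300:330,330:400] if n=="top" else h[300:330,150:250]))
    reg=np.zeros(h.shape,bool)
    if n=="top": reg[150:265,185:330]=1
    else: reg[150:275,200:340]=1
    dark=g.max(-1)<60; tan=(g[...,2]-g[...,0]>40)&(g[...,1]>90)
    def comp(m,name):
        k,l,st,_=cv2.connectedComponentsWithStats((m&reg).astype(np.uint8))
        j=1+np.argmax(st[1:,4]);q=P[l==j]
        r=cv2.minAreaRect(q[:,:2].astype(np.float32)*1000)
        print(name,st[j],"mean",q.mean(0).round(4),"rect",np.round(r[0],1),np.round(r[1],1),round(r[2],1),"circ",circ(q[:,:2]))
    comp(abs(h-.097)<.006*1 & True if 0 else (abs(h-.099)<.005)&dark,"knobtop")
    comp((abs(h-.092)<.006)&tan,"headtop")
    comp((abs(h-.060)<.006)&tan,"housing")
    comp((abs(h-.014)<.005),"plate")
    comp((abs(h-.085)<.006)&dark,"grip?")
    comp((abs(h-.083)<.007)&~dark&~tan,"trig?")
    reg[:]=1
    if n=="top":
        for nm,(a,b,c,d),lo in(("mug",(95,160,295,350),.08),("ink",(175,210,150,185),.045),("stamp",(262,292,188,216),.015)):
            w=np.zeros_like(reg);w[a:b,c:d]=1;q=P[w&(h>lo)];print(nm,circ(q[:,:2]),q[:,2].max())
E
```

```text
top table z -0.0005571229819435475
knobtop [207 191  23  23 407] mean [0.5869 0.1484 0.098 ] rect [586.9 147.7] [46.5 50.1] 19.6 circ (array([0.5873, 0.1482]), 0.0259)
headtop [ 248  158   46   41 1195] mean [0.6457 0.0356 0.0909] rect [646.6  35.7] [74.3 84. ] 21.1 circ (array([0.6462, 0.0355]), 0.0536)
housing [202 187  38  37 376] mean [0.5849 0.1468 0.0584] rect [587.7 147.9] [84.3 84.4] 1.8 circ (array([0.5873, 0.1484]), 0.0442)
plate [ 192  176  102   86 3538] mean [0.5469 0.0934 0.0132] rect [573.8 100.9] [170.2 199.5] 20.8 circ (array([0.5737, 0.1004]), 0.1302)
grip? [280 191  25  49 444] mean [ 0.5647 -0.0146  0.0837] rect [565.  -14.9] [110.8  20. ] 20.6 circ (array([ 0.5639, -0.0119]), 0.0558)
trig? [277 182  43  48 267] mean [ 0.5837 -0.0403  0.0821] rect [588.1 -38.1] [119.   41.8] 47.9 circ (array([ 0.5812, -0.0313]), 0.0603)
mug (array([ 0.7695, -0.0844]), 0.0405) 0.09273798079208018
ink (array([0.6163, 0.2787]), 0.0199) 0.05836987919949288
stamp (array([0.4246, 0.1868]), 0.016) 0.07489697981740173
side table z -0.0006369204742171508
knobtop [240 164  21  14 233] mean [0.5837 0.1472 0.0978] rect [584.2 148.9] [45.7 48. ] 58.6 circ (array([0.585 , 0.1484]), 0.0254)
headtop [277 176  44  30 761] mean [0.6436 0.0336 0.0908] rect [645.4  35.4] [72.4 81.4] 21.2 circ (array([0.6442, 0.0348]), 0.0515)
housing [234 178  34  17 168] mean [0.5698 0.1319 0.0577] rect [576.6 137.5] [52.4 80.7] 55.1 circ (array([0.5826, 0.1449]), 0.0421)
plate [ 204  186   77   61 1940] mean [0.5294 0.0985 0.0132] rect [541.7 100. ] [114.3 183.6] 21.2 circ (array([0.5427, 0.0995]), 0.1069)
grip? [265 203  35  35 346] mean [ 0.5622 -0.0154  0.0836] rect [564.4 -14.3] [112.2  20.1] 20.0 circ (array([ 0.5643, -0.0139]), 0.0563)
trig? [275 188  47  54 258] mean [ 0.6081 -0.0077  0.0824] rect [610.1 -26.2] [146.8 108.7] 61.3 circ (array([ 0.6119, -0.0234]), 0.0886)
```

```bash
cat >st.py <<'E'
from h import *
from cell import readout
import sys
s=readout.observe();M=R.from_rotvec(s["ee_rot"]).as_matrix()
yaw=np.degrees(np.arctan2(M[1,0],M[0,0]))
print("t",round(s["clock"],2),"p",s["position"].round(4),"yaw",yaw.round(2),"tilt",M[:,2].round(3),"q",np.degrees(s["joints"]).round(1),"F",s["force"].round(1),"T",s["ft_torque"].round(3),"w",round(s["width"],3),"g",s["gripper_force"])
if len(sys.argv)>3:
    d=M.T@(np.array([float(a) for a in sys.argv[1:4]])-s["position"])/.04;print("units to target",d.round(3))
E
python3 -m creep '[[0.9,-1,0,0,1],[0.95,-1,0,0,1],[0.95,-1,0,0,1],[0.95,-1,0,0,1],[0.95,-1,0,0,1],[0.95,-1,0,0,1],[0.95,-1,0,0,1],[0.95,-1,0,0,1],[0.95,-1,0,0,1],[0.95,-1,0,0,1]]' 45
python3 st.py .5862 .1483 .2
```

```text
clock: 1.35
position: [0.4191, -0.1335, 0.2267]
ee_rot: [3.122, 0.352, 0.0]
force: [1.8, -0.7, -0.5]
width: 1.0
gripper_force: 0.0
t 1.35 p [ 0.4191 -0.1335  0.2267] yaw 12.86 tilt [ 0. -0. -1.] q [ 27.6   9.  -19.1 113.2   3.5  58.3 -70.2] F [ 1.8 -0.7 -0.5] T [-0.004 -0.111 -0.049] w 1.0 g 0.0
units to target [ 5.64  -5.94   0.666]
```

```bash

python3 -m creep '[[0.94,-0.99,0.11,0,1],[0.94,-0.99,0.11,0,1],[0.94,-0.99,0.11,0,1],[0.94,-0.99,0.11,0,1],[0.94,-0.99,0.11,0,1],[0.94,-0.99,0.11,0,1],[0,0,0,-1,1],[0,0,0,-1,1],[0,0,0,-1,1],[0,0,0,-1,1],[0,0,0,-1,1],[0,0,0,-1,1]]' >/dev/null
python3 -m creep '[[0,0,0,-1,1],[0,0,0,-1,1],[0,0,0,-1,1],[0,0,0,-1,1],[0,0,0,-1,1],[0,0,0,-1,1],[0,0,0,-1,1],[0,0,0,-1,1],[0,0,0,-1,1],[0,0,0,-1,1],[0,0,0,-1,1],[0,0,0,-1,1]]' >/dev/null
python3 -m creep '[[0,0,0,-1,1],[0,0,0,-1,1],[0,0,0,-1,1],[0,0,0,-1,1],[0,0,0,-1,1],[0,0,0,-1,1],[0,0,0,-1,1],[0,0,0,-1,1],[0,0,0,-1,1],[0,0,0,-1,1],[0,0,0,-1,1],[0,0,0,-1,1]]' >/dev/null
python3 -m creep '[[0,0,0,-1,1],[0,0,0,-1,1],[0,0,0,-1,1],[0,0,0,-1,1],[0,0,0,-1,1],[0,0,0,0,1],[0,0,0,0,1]]'
python3 st.py .5862 .1483 .069
```

```text
clock: 6.72
position: [0.5856, 0.1466, 0.2001]
ee_rot: [-0.739, -3.053, 0.0]
force: [0.7, -0.7, -0.2]
width: 1.0
gripper_force: 0.0
t 6.72 p [0.5856 0.1466 0.2001] yaw 152.78 tilt [-0. -0. -1.] q [ 17.5  35.9 -57.8  92.   31.8  70.2  16.3] F [ 0.7 -0.7 -0.2] T [ 0.047 -0.127  0.009] w 1.0 g 0.0
units to target [0.004 0.045 3.277]
```

```bash

python3 -m creep '[[0,0.04,0,-1,1],[0,0,0,-1,1],[0,0,0,-1,1],[0,0,0,-1,1],[0,0,0,-1,1],[0,0,0,-1,1],[0,0,0.7,0,1],[0,0,0.7,0,1],[0,0,0.7,0,1],[0,0,0.5,0,1],[0,0,0.5,0,1],[0,0,0.17,0,1]]'
python3 -m creep '[[0,0,0,0,1]]' >/dev/null; python3 st.py .5862 .1483 .069
python3 -m creep '[[0,0,0,0,0],[0,0,0,0,0],[0,0,0,0,0],[0,0,0,0,0],[0,0,0,0,0],[0,0,0,0,0]]' 45 >/dev/null; python3 st.py
```

```text
clock: 8.22
position: [0.586, 0.148, 0.0684]
ee_rot: [-0.086, -3.139, 0.001]
force: [-0.7, 1.0, -0.1]
width: 0.999
gripper_force: 0.0
t 8.35 p [0.5864 0.1483 0.0695] yaw 176.88 tilt [-0.  0. -1.] q [ 16.7  45.9 -57.5  99.2  44.   60.5  30.6] F [-0.1 -0.2 -0.5] T [ 0.098 -0.14   0.036] w 1.006 g 0.0
units to target [ 0.004 -0.     0.011]
t 9.1 p [0.5865 0.1492 0.0698] yaw 176.91 tilt [ 0.001  0.001 -1.   ] q [ 16.7  45.9 -57.5  99.2  44.   60.5  30.6] F [ 0.2  3.2 -0.7] T [ 0.85  -0.301  0.001] w 0.535 g 44.99299764633179
```

```bash
s(){ python3 st.py|grep -oP "yaw \S+|F \[.*?\]|T \[.*?\]|w \S+ g \S+|^t \S+"|tr '\n' ' ';echo; }
python3 -m creep '[[0,0,0,-0.5,0],[0,0,0,-0.5,0]]'>/dev/null;s
python3 -m creep '[[0,0,0,-0.5,0],[0,0,0,-0.5,0]]'>/dev/null;s
python3 -m creep '[[0,0,0,-0.5,0],[0,0,0,-0.5,0]]'>/dev/null;s
python3 -m creep '[[0,0,0,-0.5,0],[0,0,0,-0.5,0]]'>/dev/null;s
python3 -m creep '[[0,0,0,-0.5,0],[0,0,0,-0.5,0]]'>/dev/null;s
python3 -m creep '[[0,0,0,-0.5,0],[0,0,0,-0.5,0]]'>/dev/null;s
```

```text
t 9.35 yaw -178.97 F [ 0.6  5.3 -0.9] T [ 0.893 -0.365 -0.091] w 0.54 g 44.99346971511841 
t 9.6 yaw -174.96 F [ 1.2  4.4 -0.2] T [ 0.854 -0.412 -0.107] w 0.536 g 44.99330699443817 
t 9.85 yaw -170.97 F [ 1.1  5.1 -0.5] T [ 1.101 -0.429  0.14 ] w 0.539 g 44.995474219322205 
t 10.1 yaw -166.96 F [ 1.1  4.9 -0.3] T [ 1.117 -0.363  0.059] w 0.536 g 44.99553143978119 
t 10.35 yaw -162.98 F [0.7 5.6 0.7] T [ 1.076 -0.438 -0.13 ] w 0.536 g 44.99366998672485 
t 10.6 yaw -158.99 F [1.1 5.  1. ] T [ 1.115 -0.45  -0.112] w 0.536 g 44.994991421699524
```

```bash
s(){ python3 st.py|grep -oP "yaw \S+|F \[.*?\]|T \[.*?\]|w \S+ g \S+|^t \S+"|tr '\n' ' ';echo; }
python3 -m creep '[[0,0,0,-0.5,0],[0,0,0,-0.5,0]]'>/dev/null;s
python3 -m creep '[[0,0,0,-0.5,0],[0,0,0,-0.5,0]]'>/dev/null;s
python3 -m creep '[[0,0,0,-0.5,0],[0,0,0,-0.5,0]]'>/dev/null;s
python3 -m creep '[[0,0,0,-0.5,0],[0,0,0,-0.5,0]]'>/dev/null;s
python3 -m creep '[[0,0,0,-0.5,0],[0,0,0,-0.5,0]]'>/dev/null;s
```

```text
t 10.85 yaw -154.98 F [0.2 5.3 1.5] T [ 1.034 -0.427 -0.129] w 0.54 g 44.99451041221619 
t 11.1 yaw -150.98 F [2.  5.4 0.8] T [ 1.175 -0.431  0.135] w 0.536 g 44.997798800468445 
t 11.35 yaw -146.99 F [1.7 5.  1.4] T [ 1.131 -0.532  0.045] w 0.539 g 44.997063875198364 
t 11.6 yaw -142.99 F [2.  5.3 0.8] T [ 1.062 -0.594 -0.172] w 0.539 g 44.995077252388 
t 11.85 yaw -139.02 F [1.9 5.1 1.5] T [ 1.055 -0.656 -0.21 ] w 0.535 g 44.99453902244568
```

```bash
s(){ python3 st.py|grep -oP "yaw \S+|F \[.*?\]|T \[.*?\]|w \S+ g \S+|^t \S+"|tr '\n' ' ';echo; }
python3 -m creep '[[0,0,0,-0.5,0]]'>/dev/null;s
python3 -m creep '[[0,0,0,-0.5,0]]'>/dev/null;s
python3 -m creep '[[0,0,0,-0.5,0]]'>/dev/null;s
python3 -m creep '[[0,0,0,-0.5,0]]'>/dev/null;s
python3 -m creep '[[0,0,0,-0.5,0]]'>/dev/null;s
```

```text
t 11.97 yaw -137.01 F [2.1 4.4 1.3] T [ 0.999 -0.567 -0.138] w 0.535 g 44.99542057514191 
t 12.1 yaw -135.01 F [1.7 4.9 1.4] T [ 1.057 -0.64  -0.274] w 0.538 g 44.99497890472412 
t 12.22 yaw -133.0 F [ 2.1  3.8 -0.2] T [ 1.144 -0.631  0.069] w 0.537 g 44.998061656951904 
t 12.35 yaw -131.01 F [2.4 3.4 1.7] T [ 1.077 -0.577  0.103] w 0.539 g 44.99867856502533 
t 12.47 yaw -129.01 F [3.3 4.1 1.4] T [ 1.058 -0.829 -0.081] w 0.534 g 44.996457695961
```

```bash
s(){ python3 st.py|grep -oP "yaw \S+|F \[.*?\]|T \[.*?\]|w \S+ g \S+|^t \S+"|tr '\n' ' ';echo; }
python3 -m creep '[[0,0,0,-0.5,0]]'>/dev/null;s
python3 -m creep '[[0,0,0,-0.5,0]]'>/dev/null;s
python3 -m creep '[[0,0,0,-0.5,0]]'>/dev/null;s
python3 -m creep '[[0,0,0,-0.25,0]]'>/dev/null;s
python3 -m creep '[[0,0,0,-0.25,0]]'>/dev/null;s
python3 -m creep '[[0,0,0,-0.25,0]]'>/dev/null;s
python3 -m creep '[[0,0,0,-0.25,0]]'>/dev/null;s
python3 -m creep '[[0,0,0,-0.25,0]]'>/dev/null;s
python3 -m creep '[[0,0,0,-0.25,0]]'>/dev/null;s
```

```text
t 12.6 yaw -127.01 F [2.5 4.7 1.3] T [ 1.096e+00 -7.960e-01 -1.000e-03] w 0.537 g 44.99753415584564 
t 12.72 yaw -125.01 F [3.2 3.4 1.5] T [ 1.064 -0.82   0.065] w 0.536 g 44.99753773212433 
t 12.85 yaw -123.01 F [3.7 3.7 1. ] T [ 1.032 -0.881 -0.131] w 0.535 g 44.995572566986084 
t 12.97 yaw -122.05 F [3.3 4.9 1.8] T [ 0.975 -0.953 -0.241] w 0.536 g 44.99453008174896 
t 13.1 yaw -121.09 F [2.7 5.9 1.1] T [ 1.011 -0.985 -0.701] w 0.537 g 44.99407410621643 
t 13.22 yaw -120.17 F [2.5 4.1 3.6] T [ 1.063 -0.753 -1.207] w 0.536 g 44.996822476387024 
t 13.35 yaw -119.16 F [1.7 3.1 2.2] T [ 0.535 -0.604 -1.663] w 0.538 g 44.998013377189636 
t 13.47 yaw -118.15 F [-1.4 -2.3  8.1] T [-0.219 -0.188 -1.106] w 0.536 g 45.00192940235138 
t 13.6 yaw -117.16 F [ 0.4 -0.6  6.5] T [ 0.003 -0.292 -1.504] w 0.534 g 44.999510049819946
```

```bash
s(){ python3 st.py|grep -oP "yaw \S+|F \[.*?\]|T \[.*?\]|w \S+ g \S+|^t \S+"|tr '\n' ' ';echo; }
python3 -m creep '[[0,0,0,0.5,0]]'>/dev/null;s
python3 -m creep '[[0,0,0,0.5,0]]'>/dev/null;s
python3 -m creep '[[0,0,0,0.5,0]]'>/dev/null;s
python3 -m creep '[[0,0,0,0.5,0]]'>/dev/null;s
python3 -m creep '[[0,0,0,0.5,0]]'>/dev/null;s
python3 -m creep '[[0,0,0,0.5,0]]'>/dev/null;s
python3 -m creep '[[0,0,0,0.5,0]]'>/dev/null;s
python3 -m creep '[[0,0,0,0.5,0]]'>/dev/null;s
python3 -m creep '[[0,0,0,0.5,0]]'>/dev/null;s
python3 -m creep '[[0,0,0,0.5,0]]'>/dev/null;s
python3 -m creep '[[0,0,0,0.5,0]]'>/dev/null;s
```

```text
t 13.72 yaw -119.11 F [-0.5 -0.5  8.3] T [ 0.056 -0.151  0.036] w 0.541 g 45.00325083732605 
t 13.85 yaw -121.1 F [ 0.7 -1.6  7.2] T [ 0.057 -0.069  0.145] w 0.535 g 45.006855726242065 
t 13.97 yaw -123.08 F [ 0.1 -1.   8.7] T [0.07  0.039 0.42 ] w 0.535 g 45.01283347606659 
t 14.1 yaw -125.09 F [ 0.4 -1.1  8.3] T [0.134 0.03  0.231] w 0.534 g 45.0068736076355 
t 14.22 yaw -127.09 F [-0.4 -1.5  7.9] T [0.091 0.053 0.199] w 0.538 g 45.006696581840515 
t 14.35 yaw -129.09 F [-0.8 -0.4  7.9] T [ 0.048  0.064 -0.006] w 0.538 g 45.00378370285034 
t 14.47 yaw -131.09 F [-0.9  0.2  8. ] T [0.085 0.089 0.128] w 0.539 g 45.00441491603851 
t 14.6 yaw -133.09 F [-1.8 -0.3  7.5] T [ 0.164  0.073 -0.095] w 0.536 g 45.00223517417908 
t 14.72 yaw -135.09 F [-1.8 -0.9  7.5] T [ 0.107  0.167 -0.059] w 0.536 g 45.00207781791687 
t 14.85 yaw -137.08 F [-1.3  0.1  7.6] T [ 0.131  0.064 -0.098] w 0.538 g 45.002233386039734 
t 14.97 yaw -139.08 F [-2.5 -0.2  8. ] T [0.224 0.169 0.013] w 0.534 g 45.00310778617859
```

```bash
s(){ python3 st.py|grep -oP "yaw \S+|F \[.*?\]|T \[.*?\]|w \S+ g \S+|^t \S+"|tr '\n' ' ';echo; }
python3 -m creep '[[0,0,0,1,0],[0,0,0,1,0],[0,0,0,1,0],[0,0,0,1,0],[0,0,0,1,0]]'>/dev/null;s
python3 -m creep '[[0,0,0,1,0],[0,0,0,1,0],[0,0,0,1,0],[0,0,0,1,0],[0,0,0,1,0]]'>/dev/null;s
python3 -m creep '[[0,0,0,1,0],[0,0,0,1,0],[0,0,0,1,0],[0,0,0,1,0],[0,0,0,1,0]]'>/dev/null;s
python3 -m creep '[[0,0,0,1,0],[0,0,0,1,0],[0,0,0,1,0],[0,0,0,1,0],[0,0,0,1,0]]'>/dev/null;s
python3 -m creep '[[0,0,0,1,0],[0,0,0,1,0],[0,0,0,1,0],[0,0,0,1,0],[0,0,0,1,0]]'>/dev/null;s
python3 -m creep '[[0,0,0,1,0],[0,0,0,1,0],[0,0,0,1,0],[0,0,0,1,0],[0,0,0,1,0]]'>/dev/null;s
python3 -m creep '[[0,0,0,0.5,0],[0,0,0,0.5,0]]'>/dev/null;s
python3 -m creep '[[0,0,0,0.5,0]]'>/dev/null;s
python3 -m creep '[[0,0,0,0.5,0]]'>/dev/null;s
python3 -m creep '[[0,0,0,0.5,0]]'>/dev/null;s
python3 -m creep '[[0,0,0,0.5,0]]'>/dev/null;s
python3 -m creep '[[0,0,0,0.5,0]]'>/dev/null;s
python3 -m creep '[[0,0,0,0.5,0]]'>/dev/null;s
python3 -m creep '[[0,0,0,0.5,0]]'>/dev/null;s
```

```text
t 15.6 yaw -159.1 F [-3.7  1.5  7.2] T [0.604 0.389 0.018] w 0.535 g 45.0013142824173 
t 16.23 yaw -179.07 F [-3.7  5.1  6.3] T [ 1.065  0.393 -0.048] w 0.535 g 44.99923825263977 
t 16.85 yaw 160.95 F [-2.5  7.6  3.5] T [ 1.552  0.115 -0.04 ] w 0.538 g 44.997310638427734 
t 17.48 yaw 140.97 F [ 0.8 11.2  0.7] T [ 1.923 -0.32  -0.05 ] w 0.536 g 44.99532759189606 
t 18.1 yaw 120.97 F [ 3.8 12.  -3.3] T [ 2.242 -0.907 -0.028] w 0.534 g 44.99366283416748 
t 18.73 yaw 100.96 F [ 7.  12.2 -5. ] T [ 2.476 -1.464  0.008] w 0.539 g 44.9925971031189 
t 18.98 yaw 97.08 F [ 6.7 12.6 -5.3] T [ 2.634 -1.475  0.322] w 0.535 g 44.99449968338013 
t 19.1 yaw 95.05 F [ 7.6 11.6 -4.7] T [ 2.53  -1.595  0.27 ] w 0.536 g 44.99357879161835 
t 19.23 yaw 93.04 F [ 7.6 12.2 -5. ] T [ 2.521 -1.6    0.153] w 0.536 g 44.994022250175476 
t 19.35 yaw 91.03 F [ 8.8 12.5 -4.7] T [ 2.488 -1.611  0.029] w 0.536 g 44.994263648986816 
t 19.48 yaw 89.03 F [ 8.3 12.8 -6.5] T [ 2.524 -1.755  0.011] w 0.538 g 44.99307990074158 
t 19.6 yaw 87.03 F [ 8.2 12.3 -7.3] T [ 2.528 -1.851 -0.043] w 0.534 g 44.99250769615173 
t 19.73 yaw 85.02 F [10.9 13.1 -6.9] T [ 2.605 -2.056 -0.02 ] w 0.539 g 44.991703033447266 
t 19.85 yaw 83.02 F [10.1 11.8 -5.7] T [ 2.438 -2.034 -0.009] w 0.539 g 44.99352514743805
```

```bash

python3 -m creep '[[0,0,0,0.7,0],[0,0,0,0,0],[0,0,0,0,0]]'>/dev/null; python3 st.py
python3 -m creep '[[0,0,0,0,1],[0,0,0,0,1],[0,0,0,0,1],[0,0,0,0,1]]'>/dev/null; python3 st.py
python3 -m creep '[[0,0,-0.5,0,1],[0,0,-0.7,0,1],[0,0,-0.7,0,1],[0,0,-0.7,0,1],[0,0,0,0,1]]'>/dev/null; python3 st.py .5584 -.0238 .17
```

```text
t 20.23 p [0.588  0.1517 0.0698] yaw 80.28 tilt [ 0.004  0.005 -1.   ] q [  2.6  36.8 -32.6 100.3  24.7  49.9 -50.7] F [10.  11.9 -7.4] T [ 2.529 -2.012  0.003] w 0.538 g 44.99318540096283
t 20.73 p [0.5861 0.1477 0.0694] yaw 80.07 tilt [-0.001 -0.001 -1.   ] q [  2.7  36.7 -32.5 100.4  24.7  50.2 -50.7] F [-0.5  0.2 -0.4] T [-0.017 -0.126 -0.007] w 0.925 g 0.0
t 21.35 p [0.5878 0.1491 0.1772] yaw 80.08 tilt [ 0.005  0.002 -1.   ] q [  5.   30.1 -35.8  94.5  19.5  61.5 -46.4] F [ 1.   0.1 -0.5] T [-0.022 -0.089  0.018] w 0.997 g 0.0
units to target [-4.385  0.02   0.17 ]
```

```bash

python3 -m creep '[[0,0,0,1,1],[0,0,0,1,1],[0,0,0,1,1],[0,0,0,1,1],[0,0,0,1,1],[0,0,0,1,1],[0,0,0,1,1],[0,0,0,1,1],[0,0,0,1,1],[0,0,0,1,1],[0,0,0,1,1],[0,0,0,1,1]]'>/dev/null
python3 -m creep '[[0,0,0,1,1],[0,0,0,1,1],[0,0,0,0.8,1],[0,0,0,0,1]]'>/dev/null; python3 st.py .5640 -.0240 .16
```

```text
t 23.35 p [0.586  0.1482 0.1735] yaw 20.91 tilt [-0. -0. -1.] q [ -4.3  27.6 -21.5  95.5  11.4  59.1 -98.6] F [-0.2 -0.3 -0.4] T [-0.064  0.013  0.051] w 0.998 g 0.0
units to target [-2.051  3.825  0.339]
```

```bash

python3 -m creep '[[-0.4,0.7,0,0,1],[-0.4,0.8,0,0,1],[-0.5,0.8,0.1,0,1],[-0.4,0.8,0.1,0,1],[-0.35,0.73,0.1,0,1],[0,0,0,0,1]]'>/dev/null; python3 st.py .5640 -.0240 .051
python3 - <<'E'
from cell import vision
import cv2
for n,(a,b,c,d) in(("top",(130,280,180,350)),("side",(130,280,180,350))):
    cv2.imwrite(f"pics/{n}1.png",cv2.resize(vision.get_image(n)["pixels"][a:b,c:d],None,fx=4,fy=4))
E
```

```text
t 24.1 p [ 0.5637 -0.0277  0.1611] yaw 20.68 tilt [-0.001 -0.002 -1.   ] q [ 12.1  24.6 -20.2 102.1  10.2  55.1 -81.5] F [-0.7  0.8  0.1] T [ 0.034 -0.016 -0.044] w 1.0 g 0.0
units to target [ 0.046 -0.087  2.752]
```

View pics/side1.png

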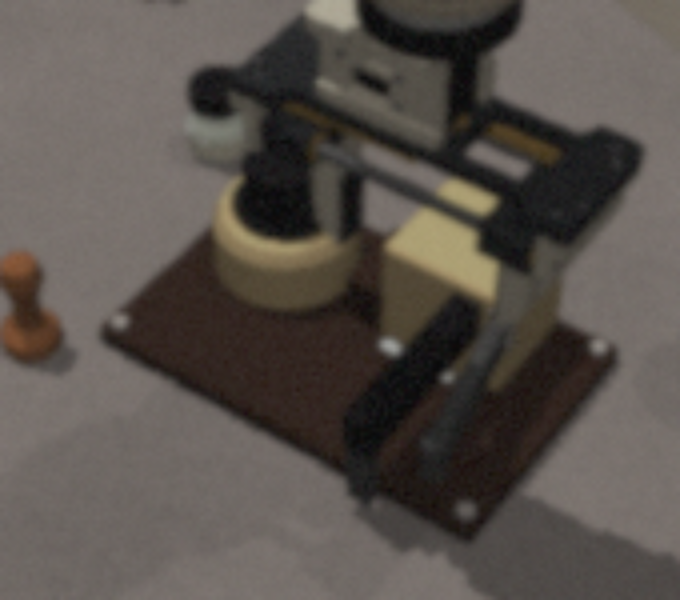

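The side crop shows the open fingers at (335,180) and (515,260), straddling the grip and trigger. The trigger is splayed open and the dial is free. I'll descend now.

```bash

python3 -m creep '[[0.02,-0.02,0.3,0,1],[0,0,0.5,0,1],[0,0,0.5,0,1],[0,0,0.5,0,1],[0,0,0.5,0,1],[0,0,0.4,0,1],[0,0,0.05,0,1],[0,0,0,0,1],[0,0,0,0,1]]'>/dev/null; python3 st.py .5640 -.0240 .051
```

```text
t 25.32 p [ 0.5654 -0.023   0.0522] yaw 20.88 tilt [ 0.001 -0.    -1.   ] q [  9.8  32.4 -18.  107.7  14.4  42.  -85.4] F [0.2 0.3 0.3] T [0.019 0.005 0.028] w 1.0 g 0.0
units to target [-0.041  0.01   0.03 ]
```

```bash

python3 -m creep '[[-0.03,0,0,0,1],[0,0,0,0,0.6],[0,0,0,0,0.5],[0,0,0,0,0.45],[0,0,0,0,0.4]]' 25 >/dev/null; python3 st.py
python3 -m creep '[[0,0,0,0,0.3],[0,0,0,0,0.2],[0,0,0,0,0],[0,0,0,0,0],[0,0,0,0,0],[0,0,0,0,0]]' 25 >/dev/null; python3 st.py
python3 -m creep '[[0,0,0,0,0],[0,0,0,0,0],[0,0,0,0,0],[0,0,0,0,0]]' 35 >/dev/null; python3 st.py
```

```text
t 25.95 p [ 0.5634 -0.0247  0.0514] yaw 20.83 tilt [-0.001 -0.001 -1.   ] q [  9.9  32.4 -18.  107.9  14.4  41.9 -85.4] F [-0.9 -5.1  0.2] T [-0.975  0.16  -0.05 ] w 0.615 g 1.8361594341695309
t 26.7 p [ 0.5626 -0.0245  0.0512] yaw 20.83 tilt [-0.002 -0.001 -1.   ] q [  9.9  32.4 -18.  108.   14.4  42.  -85.4] F [-2.2 -5.1  1.2] T [-0.897  0.702 -0.097] w 0.397 g 24.999830424785614
t 27.2 p [ 0.5626 -0.0245  0.0512] yaw 20.82 tilt [-0.002 -0.001 -1.   ] q [  9.9  32.4 -18.  108.   14.4  42.  -85.4] F [-4.  -5.3  2. ] T [-0.825  0.741 -0.143] w 0.397 g 35.00205338001251
```

```bash

python3 -m creep '[[0,0,0,0,0.5],[0,0,0,0,0.6],[0,0,0,0,0.8],[0,0,0,0,1],[0,0,0,0,1],[0,0,0,0,1],[0,0,0,0,1]]' >/dev/null; python3 st.py
python3 -m creep '[[0,0,-0.3,0,1],[0,0,-0.7,0,1],[0,0,-0.8,0,1],[0,0,-0.8,0,1],[0,0,-0.8,0,1],[0,0,-0.5,0,1],[-0.5,0,0,0,1],[-0.8,0,0,0,1],[-0.8,0,0,0,1],[-0.5,0,0,0,1],[0,0,0,0,1],[0,0,0,0,1]]' >/dev/null; python3 st.py
python3 - <<'E'
from cell import vision
from h import *
i=vision.get_image("top");cv2.imwrite("pics/top2.png",i["pixels"]);np.savez("top2.npz",**i)
P=cloud(i);h=P[...,2]
for nm,(a,b,c,d),lo in(("mug",(95,160,295,350),.08),("ink",(175,210,150,185),.045),("stamp",(262,292,188,216),.015)):
    q=P[a:b,c:d][h[a:b,c:d]>lo];print(nm,circ(q[:,:2]),q[:,2].max())
E
```

```text
t 28.07 p [ 0.5636 -0.0233  0.0515] yaw 20.89 tilt [-0.  0. -1.] q [  9.9  32.4 -18.  107.9  14.4  41.9 -85.4] F [0.5 0.2 0.1] T [-0.02   0.04   0.066] w 0.998 g 0.0
t 29.57 p [ 0.4674 -0.0603  0.2082] yaw 20.89 tilt [ 0.001  0.    -1.   ] q [ 19.   13.4 -21.6 110.9   5.8  56.7 -74.4] F [1.7 0.  0.8] T [-0.013 -0.023 -0.045] w 1.004 g 0.0
mug (array([ 0.7696, -0.0829]), 0.0409) 0.09288482048122004
ink (array([0.6159, 0.2788]), 0.0202) 0.059624846697073686
stamp (array([0.4275, 0.1872]), 0.0149) 0.07261313067219077
```

View pics/top2.png

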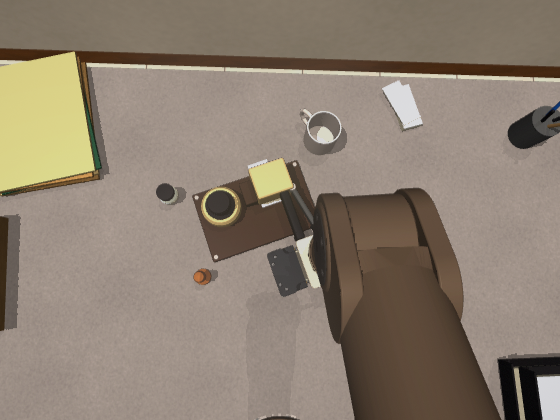

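The gripper, at about (290,270), is clear of the press. The mug (323,128), ink pot (167,194) and stamp (202,276) sit where they started, and the trigger, at (300,205), is splayed open again.

```bash
python3 -c "
from cell import sign_off
print(sign_off())"
```

```text
the job is handed in; nothing more can be done
None
```

I set the dial to click 8, counted from the stop found by feel, then squeezed the trigger home (36.6 mm over both faces, against 37 mm expected). It sprang open again, the gripper let go of everything, nothing else was moved, and I handed the job in at about 30 s.

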